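# Shut the spoon steriliser and hold its dial at the third click

### The arm

A 6-joint arm with a two-finger parallel gripper is mounted at the origin on the work surface. World frame = base frame: x ahead of the robot, y to its left, z up, the work surface at z = 0. Lengths are in m, angles in rad, forces in N, time in s.
With the tool pointing down it reaches from about 0.325 to 0.9 m from the base axis. Payload 6.1 kg.
Tool frame: the origin (TCP) lies on the centre line of the jaws, within the pads' length; the fingertips stand 11 mm ahead of it and the grasp point (between the pads) lies 8 mm behind it; x points along the fingers, y is the direction in which the jaws open and shut, and the axes are right-handed (so a half turn about x gives the same grasp; the last joint's range is limited). The gripper opens to 85 mm and grips with 20 to 120 N. Pads are 22 mm wide; open, the fingers measure 114 mm over their backs; the gripper's body (76 mm by 85 mm) begins 54 mm behind the grasp point. The pads swing forward as they close: fully open they stand 13 mm farther back than shut.
Start: joints at [-1.44, 0.22, 1.526, -0, 1.395, -0.126], TCP at [0.159, -0.604, 0.242] pointing down, gripper open.
Joint ranges: [-2.98, 2.98], [-0.91, 2.08], [0.09, 2.57], [-1.24, 4.39], [0.2, 2.65], [-2.68, 2.68]. Speed limits (rad/s): [2.57, 2.57, 3.01, 3.14, 3.14, 3.14].

### API

Orientations are given as a unit quaternion [x, y, z, w].
In Python, from bench import arm, optics, finder gives the robot as it stands.
- The arm moves only by the tool arm_command, never from a script. Its argument "deltas" is a list of rows, each an object with "linear": the shift along the tool's x, y, z in m, a list of three; "rot": the turn, a rotation vector about the tool's x, y, z in degrees, a list of three; "gripper": the opening in per cent of the stroke, from 0 (shut) to 100 (fully open). A call has 1 to 8 rows; each row is the pose to reach, as a shift and turn from the pose commanded when the call began, along the tool's axes at that moment; what a row does not reach only later rows make up. A row lasts 1/10 s, in which the tool goes at most 50 mm and 8.59 degrees, less where a joint would pass 70% of its speed; a pose out of reach is approached as far as the arm can. A call with a gripper value outside its range is refused whole. The fingers move at their own pace and stop on an object; "grip_force" is the grip in N (left out, the last holds). Time passes only in rows, so rows that repeat a pose let the fingers close. It gives the time, the measured TCP pose, the force and the opening at its end, in the units of the state.
- arm.read_state(): the state, without advancing time (a new reading comes with each control period).
- optics.capture(name): name is "side" or "top" or "wrist"; returns the picture (400x640x3 uint8, blue, green, red); there is no depth.
- optics.get_calibration(name): a dict with "K" (3x3 intrinsics, pixels), "k1" (the pictures are not rectified: a ray, as slopes to the right and down, at radius r is drawn at 1 + k1 r^2 times it, then the intrinsics apply), "extrinsics" (4x4, takes a point from world to camera coordinates); the wrist camera has in their place "hand_eye" (4x4, takes a point from camera to tool coordinates, whose origin is the TCP and whose axes are the tool frame's). Camera axes: x right, y up, looking along -z (the intrinsics and any distortion apply to the point x, -y, -z); pixel columns grow to the right and rows downward; lengths in m; the calibration is good to about 2 mm. A picture is of the moment at which its call begins: read the wrist's pose just before it. get_calibration takes no time and is no camera call.
- arm.job_done(): hands the job in, once; it reports no verdict.
Trained networks look in the newest picture that a camera, given by its name, has taken for a name from the list of things; names that differ only in an ending like _2 or _b are one class to them, and where a whole thing is asked for, a point or a joint stands for the part that bears it (a point fixed in the world has none). Each returns a list of dicts, best first, with "conf" (0 to 1); they miss things now and then, are a little off and sometimes report something else, mostly with a low value. They report only what shows in the picture. A call takes as long as a camera call.
- finder.regions_of(label, camera): "mask" (400x640 bool, what is visible of it) and "xy" ([column, row] in pixels, amid what is visible of it).
- finder.spot_point(label, camera): "xy" ([column, row] in pixels: a listed point, or the origin of a listed thing).
The state is a dict: "time_s": time; "joints": joint angles; "dq": joint speeds; "tau": joint torques, N m; "tcp_pos": TCP position; "tcp_rot": TCP orientation; "force": force on the tool from outside, world axes, zero at the start; "ft_torque": the same for the moment, N m; "gripper_width": opening from 0.0 (shut) to 1.0 (fully open).
Only numpy, scipy, OpenCV 4.12 (cv2) and the standard library are available. Lean on these libraries where they do the work, as an engineer would, in place of code of your own. Each camera call takes 0.05 s, during which the arm holds its last target.

### The job

Swing the blue flap of the spoon steriliser fully shut so that its tab drops behind the front rim. Only then turn the steriliser's black dial clockwise by feel, three clicks to its third stop (the long red mark) and not on towards the fourth, and finish with the gripper still holding the dial there, because it springs back when let go. Leave the flap shut and everything else on the shelf where it stands.

Things in the scene. Friction and masses are not known exactly. Their poses are not given: they have to be found in the camera images.
- steriliser: Spoon steriliser, fixed, level. Origin: centre of its underside; x points from its front to its back, y to the left, z up. 150 mm deep (x), 380 wide (y -190 to 190), 90 high. Left part (y -70 to 190 mm): open steel tank, 5 mm walls, under the blue flap. Right part (y -190 to -70): solid white housing, flat top 90 mm up, with the dial's axis at x 0, y -130 mm
- flap (a joint): Angle of the blue flap (rad): 0 is fully shut, level on the tank's rim; grows as it swings up and back, to 1.7; starts at 0.6 to 1.1, leaning over the tank towards the front. Stiff hinge (0.3 N m of friction, flap 0.25 kg): it stays where it is left, 1 to 2 N near its free edge moves it. Shut it by pushing its outer (upper) face forward and down
- flap_hinge (a point): Middle of the flap's hinge line, at x 75, y 60, z 90 mm of the steriliser, on the tank's back rim; the line runs along the steriliser's y. The flap's underside lies in the plane through this line; the point's axes turn with the flap (-x points to the free edge, z is normal to the outer face)
- flap_edge (a point): Middle of the flap's free edge, on its outer face. Flat blue plate, 162 mm from hinge to free edge, 256 wide, 4 thick; shut, it lies 90 to 94 mm above the shelf and overhangs the front wall by 12 mm. Under it, 136 mm from the hinge, hangs a tab 100 mm wide and 18 deep that goes down just inside the front rim
- dial (a joint): Angle of the dial (rad): 0 at rest, where it always starts; grows clockwise from above, to 2.1. Upright axis. Stops every 0.4: first 0.4, second 0.8, third 1.2 (long red tick on the housing; the others short and black). A spring (0.05 N m at 0, 0.09 at the third stop) turns it back when let go; clicks add +0.045 N m a quarter step past each stop, -0.045 a quarter step before
- dial_bar: Black grip bar of the dial, 48 mm long, 14 wide, 30 high, white line at its pointing end, on a flat grey disc 52 mm across and 6 thick. Origin: centre of the bar's underside, on the dial's axis, 96 mm above the shelf; bar top 126 mm up. x runs along the bar (pointer at -x, towards the steriliser's front at rest), y across it; it turns with the dial
- mortar: Granite mortar, 130 mm across, 90 mm high, loose; origin under its centre. Leave alone
- bowl: Blue enamel bowl, 150 mm across, 60 mm high, loose; origin under its centre. Leave alone
- timer: Round orange kitchen timer with white dial, 72 mm across, 46 mm high, loose; origin under its centre. Leave alone: it is not the steriliser's dial
- jar: Amber jar with green lid, 70 mm across, 110 mm high, loose; origin under its centre. Leave alone
- cup: Aluminium cup, 72 mm across, 80 mm high, loose; origin under its centre. Leave alone
- scoop: Yellow plastic scoop lying on the shelf, box 80 x 60 x 35 mm with a 90 mm handle to its -x, loose; origin under the centre of its box. Leave alone

How it is judged:
By the outcome, as a careful person would: the job done as asked, in the order asked, and still so for the second after the job is handed in, while the arm keeps its last pose, push and grip.
It also fails if it takes over 56 s, if anything falls off the work surface, if the arm or the gripper's body presses on something with over 40 N, if the wrist force passes 120 N, or if a joint passes its speed limit or range.

## Working session

There is one attempt and no reset: what is moved stays moved. The work goes in short steps, Python scripts to look and compute and a tool call to move; the robot and the scene stay as the last step left them, time stands still between calls to the robot, and variables do not carry over. Pictures are saved under pics/ and viewed, and the job is handed in when it is done.

Besides the shell and the picture viewer there is one more tool, called by a JSON object that holds its "name" and its "arguments". arm_command: Moves the arm, as the interface text tells. Its arguments: {"type":"object","properties":{"deltas":{"type":"array"},"grip_force":{"type":"number"}},"required":["deltas"]}

```bash
mkdir -p pics; ls; python3 - <<'E'
from bench import arm, optics, finder
import cv2, numpy as np
print(arm.read_state())
for n in ["side","top","wrist"]:
    im=optics.capture(n); cv2.imwrite(f"pics/{n}0.png",im)
    print(n,optics.get_calibration(n))
    for l in ["flap_hinge","flap_edge","dial_bar","steriliser"]:
        print(l,[(np.round(d["xy"],1),round(d["conf"],2)) for d in finder.spot_point(l,n)[:3]])
E
```

```text
pics
{'time_s': 0.0, 'joints': array([-1.44012210e+00,  2.21210682e-01,  1.52762642e+00, -2.70683071e-05,
        1.39473194e+00, -1.26122784e-01]), 'dq': array([0.00033756, 0.00023255, 0.00058356, 0.00092711, 0.00036328,
       0.00079899]), 'tau': array([ 3.21947504e-03, -4.96899247e+01, -3.89389622e+01,  7.00495048e-05,
        1.09114201e-02,  3.20940437e-06]), 'tcp_pos': array([ 0.15863517, -0.60391173,  0.24120071]), 'tcp_rot': array([-0.70127447, -0.09124255,  0.70129649, -0.08984508]), 'force': array([ 0.14776235,  0.04257454, -0.20271003]), 'ft_torque': array([-0.02769537,  0.0298284 ,  0.00709789]), 'gripper_width': 1.0001001416613602}
side {'K': array([[427.31735478,   0.        , 319.36845698],
       [  0.        , 427.31735478, 192.68038114],
       [  0.        ,   0.        ,   1.        ]]), 'k1': -0.004616661948466787, 'extrinsics': array([[-0.87587113, -0.482416  , -0.01116092,  0.44495441],
       [ 0.31974371, -0.59753671,  0.73533247, -0.2324191 ],
       [-0.36140521,  0.64048784,  0.67761464, -1.34026012],
       [ 0.        ,  0.        ,  0.        ,  1.    
[... 823 characters left out ...]
iliser [(array([297.9, 167.7]), 0.67), (array([450.3, 184.4]), 0.49)]
wrist {'K': array([[282.06659728,   0.        , 318.64424556],
       [  0.        , 282.06659728, 196.05997669],
       [  0.        ,   0.        ,   1.        ]]), 'k1': -0.01953949582973415, 'hand_eye': array([[ 1.05473776e-03,  3.07574074e-01, -9.51523555e-01,
        -1.30807149e-01],
       [ 9.99999392e-01, -6.29462822e-04,  9.05001948e-04,
        -1.16209081e-03],
       [-3.20593567e-04, -9.51523932e-01, -3.07574551e-01,
        -7.81148605e-02],
       [ 0.00000000e+00,  0.00000000e+00,  0.00000000e+00,
         1.00000000e+00]])}
flap_hinge []
flap_edge [(array([179.8,  12.4]), 0.57)]
dial_bar []
steriliser []
```

View pics/side0.png

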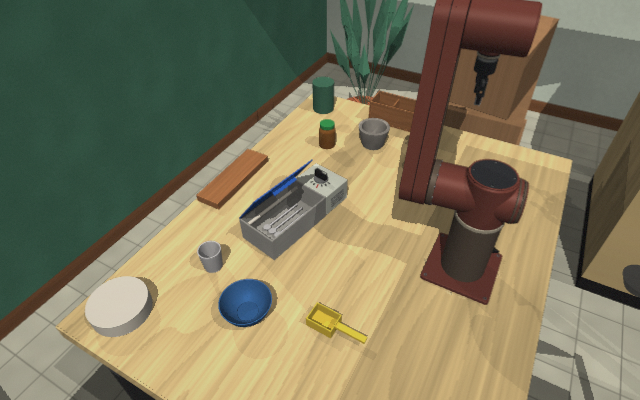

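View pics/top0.png

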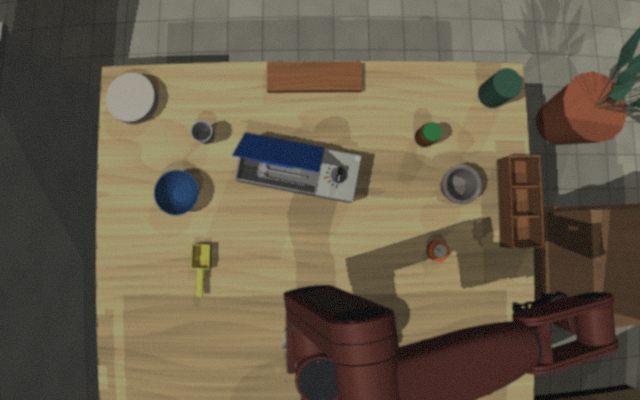

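View pics/wrist0.png

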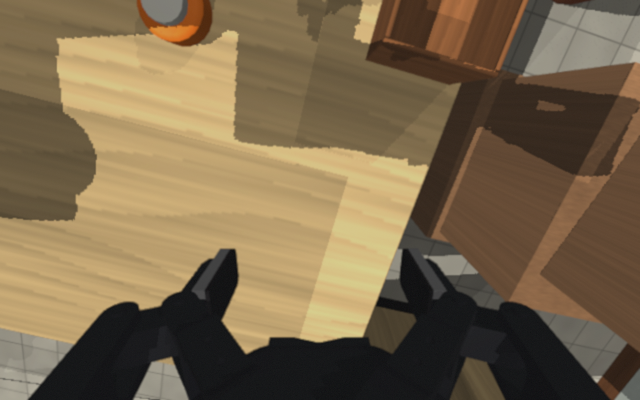

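The side view shows the steriliser at about (295,215), its flap leaning open and the dial at (320,176). The top view has the dial at (339,174). Next I'll zoom in and fit its pose.

```bash
cat > h.py <<'E'
import numpy as np, cv2
from bench import arm, optics, finder
from scipy.spatial.transform import Rotation as R
from scipy.optimize import least_squares
def camT(n,st=None):
    c=optics.get_calibration(n)
    if n!="wrist": return c,c["extrinsics"]
    T=np.eye(4); T[:3,:3]=R.from_quat(st["tcp_rot"]).as_matrix(); T[:3,3]=st["tcp_pos"]
    return c,np.linalg.inv(T@c["hand_eye"])
def proj(n,P,st=None):
    c,E=camT(n,st); P=np.atleast_2d(P); p=P@E[:3,:3].T+E[:3,3]
    u=np.c_[p[:,0]/-p[:,2],-p[:,1]/-p[:,2]]; r2=(u**2).sum(1,keepdims=True)
    u=u*(1+c["k1"]*r2); return u@c["K"][:2,:2].T+c["K"][:2,2]
def ray(n,xy,st=None):
    c,E=camT(n,st); d=(np.array(xy)-c["K"][:2,2])/c["K"][0,0]; u=d.copy()
    for _ in range(20): u=d/(1+c["k1"]*(u@u))
    v=E[:3,:3].T@np.array([u[0],-u[1],-1]); o=-E[:3,:3].T@E[:3,3]; return o,v
def onz(n,xy,z,st=None):
    o,v=ray(n,xy,st); return o+v*(z-o[2])/v[2]
def S(p,P):  # p = x,y,yaw ; P steriliser pts (m)
    P=np.atleast_2d(P); c,s=np.cos(p[2]),np.sin(p[2])
    return np.c_[p[0]+c*P[:,0]-s*P[:,1],p[1]+s*P[:,0]+c*P[:,1],P[:,2]]
def flap(a,d,y,h=0.0): # d from hinge toward free edge, h above underside
    return np.array([.075-d*np.cos(a)+h*np.sin(a),y,.09+d*np.sin(a)+h*np.cos(a)])
E
python3 - <<'E'
import cv2
a=cv2.imread("pics/side0.png")[140:270,220:370]; cv2.imwrite("pics/sz.png",cv2.resize(a,None,fx=5,fy=4.6,interpolation=2))
a=cv2.imread("pics/top0.png")[120:215,220:375]; cv2.imwrite("pics/tz.png",cv2.resize(a,None,fx=5,fy=5,interpolation=2))
E
```

```text
(no output)
```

View pics/sz.png

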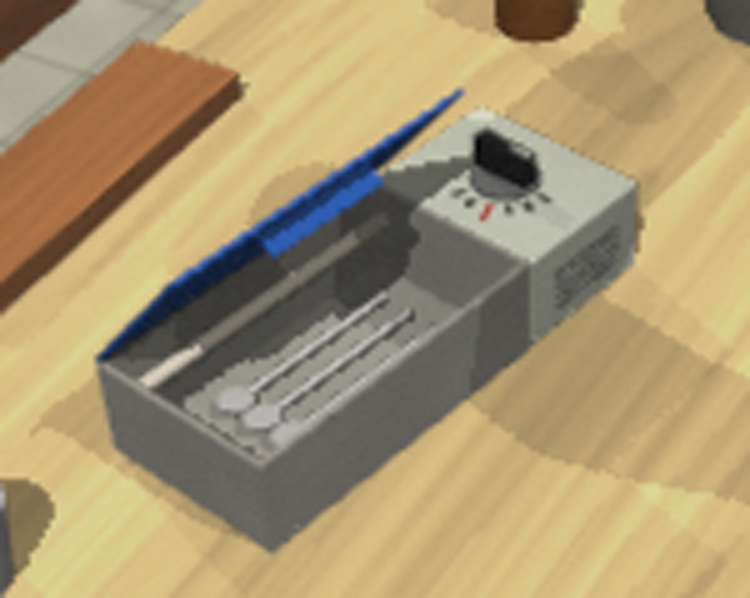

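View pics/tz.png

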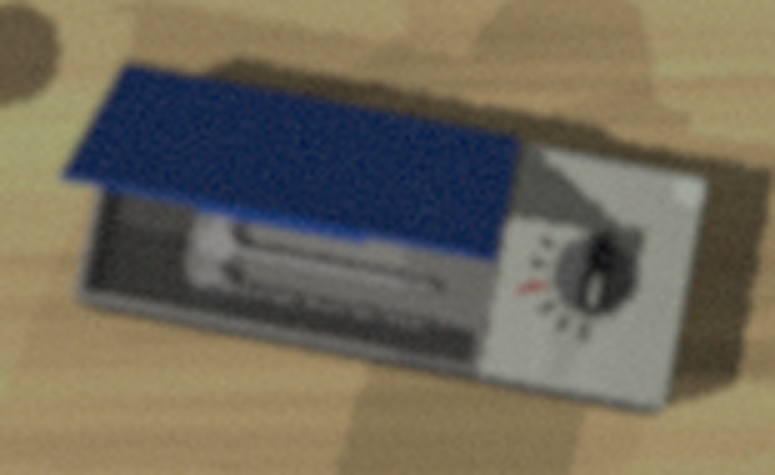

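```bash
cat > fit.py <<'E'
from h import *
obs=[]
q=lambda x,y,z:(lambda a:np.array([x,y,z]))
top=lambda x,y:(x/5+220,y/5+120)
sd=lambda x,y:(x/5+220,y/4.6+140)
obs=[("top",top(660,407),q(-.075,-.19,.09)),("top",top(706,182),q(.075,-.19,.09)),("top",top(85,296),q(-.075,.19,.09)),
("top",top(128,68),lambda a:flap(a,0,.188,.004)),("top",top(517,140),lambda a:flap(a,0,-.068,.004)),
("top",top(66,180),lambda a:flap(a,.162,.188,.002)),("top",top(492,256),lambda a:flap(a,.162,-.068,.002)),
("side",sd(268,463),q(-.075,.19,.09)),("side",sd(98,358),q(.075,.19,.09)),("side",sd(637,185),q(-.075,-.19,.09)),("side",sd(485,110),q(.075,-.19,.09)),("side",sd(462,92),lambda a:flap(a,.162,-.068,.002)),
("side",sd(272,550),q(-.075,.19,0))]
def res(p):
    return np.concatenate([proj(n,S(p,f(p[3])))[0]-xy for n,xy,f in obs])
r=least_squares(res,[.55,.05,0,.8],loss="soft_l1")
p=r.x; print(p); print(np.round(res(p).reshape(-1,2),1))
J=r.jac; print("sd",np.sqrt(np.diag(np.linalg.inv(J.T@J))))
np.save("p.npy",p)
for nm,P in [("dial",[0,-.13,.096]),("hinge",flap(p[3],0,.06)),("edge",flap(p[3],.162,.06,.004))]:
    W=S(p,P)[0]; print(nm,W,proj("top",W),proj("side",W), np.hypot(W[0],W[1]))
print(R.from_quat(arm.read_state()["tcp_rot"]).as_matrix())
E
python3 fit.py
```

```text
[ 0.56583035  0.05438595 -0.20466456  0.95421054]
[[ 1.2  1.3]
 [ 0.6 -0.2]
 [-2.5  0.5]
 [-0.7 -1.1]
 [ 0.8 -0.3]
 [-1.3 -0.4]
 [ 1.3  1.3]
 [-1.4  0.8]
 [-0.2  0.9]
 [ 0.9 -1.2]
 [-0.7 -1.8]
 [ 0.1 -0.6]
 [ 0.2  0.4]]
sd [0.00139726 0.0015083  0.00696057 0.01753471]
dial [ 0.53940932 -0.07290085  0.096     ] [[338.97465495 175.50362191]] [[321.22732471 177.40973129]] 0.5443132766675448
hinge [0.65145937 0.0978908  0.09      ] [[284.2491005  141.14998596]] [[268.20371616 197.51601033]] 0.6587730361096175
edge [0.56293281 0.11626633 0.22448192] [[275.70975954 163.39747991]] [[284.75404685 178.67499361]] 0.5748140621263395
[[ 2.60433509e-05  2.53972029e-01 -9.67211563e-01]
 [-2.11141795e-05 -9.67211563e-01 -2.53972029e-01]
 [-9.99999999e-01  2.70361612e-05 -1.98270192e-05]]
```

```bash
cat > go.py <<'E'
# usage: go.py xs ys z  yawoff : delta in tool frame to steriliser-frame TCP target, tool = (-z,y_s,x_s) turned clockwise by yawoff rad
import sys
from h import *
p=np.load("p.npy"); xs,ys,z,off=map(float,sys.argv[1:5])
st=arm.read_state(); T=R.from_quat(st["tcp_rot"])
W=S(p,[xs,ys,z])[0]
psi=p[2]-off
ys_=np.array([-np.sin(psi),np.cos(psi),0]); xs_=np.array([np.cos(psi),np.sin(psi),0])
G=R.from_matrix(np.c_[[0,0,-1],ys_,xs_])
print("target",W,"lin",np.round(T.inv().apply(W-st["tcp_pos"]),4),"rot",np.round((T.inv()*G).as_rotvec(degrees=True),2),"t",st["time_s"])
E
python3 go.py 0.003 0.05 0.33 0
```

```text
target [0.57892968 0.10273269 0.33      ] lin [-0.0877 -0.5773 -0.586 ] rot [-153.56    0.     -0.  ] t 0.75
```

{"name": "arm_command", "arguments": {"deltas": [{"linear": [-0.05,0,0],"rot": [-8,0,0],"gripper": 0},{"linear": [-0.085,-0.02,-0.02],"rot": [-17,0,0],"gripper": 0},{"linear": [-0.088,-0.05,-0.05],"rot": [-25,0,0],"gripper": 0},{"linear": [-0.088,-0.085,-0.085],"rot": [-34,0,0],"gripper": 0},{"linear": [-0.088,-0.12,-0.12],"rot": [-42,0,0],"gripper": 0},{"linear": [-0.088,-0.155,-0.155],"rot": [-51,0,0],"gripper": 0},{"linear": [-0.088,-0.19,-0.19],"rot": [-59,0,0],"gripper": 0},{"linear": [-0.088,-0.225,-0.225],"rot": [-68,0,0],"gripper": 0}]}}

```text
time_s: 1.55
tcp_pos: [0.3198, -0.328, 0.3306]
tcp_rot: [0.531, 0.466, -0.531, 0.467]
force: [0.9, -0.6, -0.3]
gripper_width: 0.0
```

```bash
python3 go.py 0.003 0.05 0.33 0
```

```text
target [0.57892968 0.10273269 0.33      ] lin [ 4.000e-04  2.017e-01 -4.604e-01] rot [-8.565e+01  6.000e-02 -1.000e-02] t 1.55
```

{"name": "arm_command", "arguments": {"deltas": [{"linear": [0,0.02,-0.045],"rot": [-8.5,0,0],"gripper": 0},{"linear": [0,0.04,-0.09],"rot": [-17,0,0],"gripper": 0},{"linear": [0,0.06,-0.135],"rot": [-25.5,0,0],"gripper": 0},{"linear": [0,0.08,-0.18],"rot": [-34,0,0],"gripper": 0},{"linear": [0,0.1,-0.225],"rot": [-42.5,0,0],"gripper": 0},{"linear": [0,0.12,-0.27],"rot": [-51,0,0],"gripper": 0},{"linear": [0,0.14,-0.315],"rot": [-59.5,0,0],"gripper": 0},{"linear": [0,0.155,-0.35],"rot": [-68,0,0],"gripper": 0}]}}

```text
time_s: 2.35
tcp_pos: [0.5206, -0.0009, 0.3305]
tcp_rot: [0.179, 0.684, -0.178, 0.684]
force: [0.2, -0.8, -0.4]
gripper_width: 0.003
```

```bash
python3 go.py 0.003 0.05 0.33 0
```

```text
target [0.57892968 0.10273269 0.33      ] lin [0.0006 0.1189 0.0002] rot [-17.53   0.04  -0.03] t 2.35
```

{"name": "arm_command", "arguments": {"deltas": [{"linear": [0,0.04,0],"rot": [-8,0,0],"gripper": 0},{"linear": [0,0.08,0],"rot": [-16,0,0],"gripper": 0},{"linear": [0,0.119,0],"rot": [-17.5,0,0],"gripper": 0},{"linear": [0,0.119,0],"rot": [-17.5,0,0],"gripper": 0},{"linear": [0,0.119,0],"rot": [-17.5,0,0],"gripper": 0}]}}

```text
time_s: 2.85
tcp_pos: [0.5785, 0.1004, 0.3298]
tcp_rot: [0.074, 0.704, -0.075, 0.703]
force: [-1.3, 0.1, 0.0]
gripper_width: 0.002
```

```bash
python3 go.py 0.003 0.05 0.25 0; python3 - <<'E'
from h import *
st=arm.read_state(); im=optics.capture("wrist"); cv2.imwrite("pics/w1.png",im)
p=np.load("p.npy")
for nm,P in [("dialtop",[0,-.13,.126]),("hinge",flap(p[3],0,.06)),("edge",flap(p[3],.162,.06,.004)),("edgeR",flap(p[3],.162,-.068,.004)),("FR",[-.075,-.19,.09]),("BR",[.075,-.19,.09])]:
    print(nm,proj("wrist",S(p,P),st))
for l in ["flap_hinge","flap_edge","dial_bar"]:
    print(l,[(np.round(d["xy"],1),round(d["conf"],2)) for d in finder.spot_point(l,"wrist")[:3]])
E
```

```text
target [0.57892968 0.10273269 0.25      ] lin [ 0.0798  0.0024 -0.    ] rot [-0.38 -0.05  0.03] t 2.85
dialtop [[172.34968998 172.89872911]]
hinge [[327.03711041 217.93057093]]
edge [[331.77479389 179.87312793]]
edgeR [[184.31999681 180.85564214]]
FR [[130.15721254 109.07573507]]
BR [[151.81837502 218.82100538]]
flap_hinge [(array([328.3, 215.8]), 0.94)]
flap_edge [(array([330.5, 179.9]), 0.86)]
dial_bar [(array([184.8, 165.3]), 0.7)]
```

View pics/w1.png

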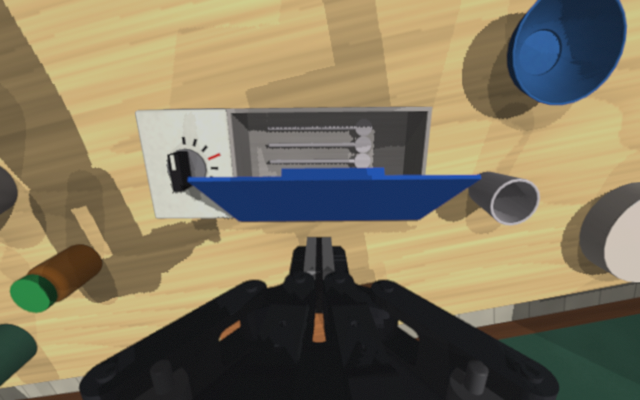

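```bash
python3 - <<'E'
from h import *
src=open("fit.py").read().split("def res")[0]; exec(src)
st=arm.read_state()
w=[((136,111),q(-.075,-.19,.09)),((157,218),q(.075,-.19,.09)),((431,108),q(-.075,.19,.09)),((188,178),lambda a:flap(a,.162,-.068,.003)),((482,177),lambda a:flap(a,.162,.188,.003)),((238,221),lambda a:flap(a,0,-.068,.002)),((418,220),lambda a:flap(a,0,.188,.002))]
def res(p):
    a=[proj(n,S(p,f(p[3])))[0]-xy for n,xy,f in obs]
    b=[(proj("wrist",S(p,f(p[3])),st)[0]-xy) for xy,f in w]
    return np.concatenate(a+b)
r=least_squares(res,np.load("p.npy"),loss="soft_l1");p=r.x;print(p);print(np.round(res(p).reshape(-1,2),1))
r2=least_squares(lambda p:res(p)[-14:],p);print("wrist only",r2.x,np.round(r2.fun.reshape(-1,2),1))
np.save("p.npy",p); 
for pp in (p,r2.x): print("dial",S(pp,[0,-.13,.096]))
E
python3 go.py 0.003 0.05 0.25 0
```

```text
[ 0.56753559  0.05485137 -0.2086781   0.93901719]
[[ 0.9  1. ]
 [ 0.5 -0.5]
 [-2.7 -0.3]
 [-0.7 -1.8]
 [ 0.7 -0.7]
 [-1.5 -0.5]
 [ 0.9  1.6]
 [-2.2  0.6]
 [-0.8  0.6]
 [ 0.5 -1.1]
 [-0.9 -1.8]
 [ 0.1 -0.1]
 [-0.6  0.2]
 [-3.4 -1.1]
 [-3.1  1.3]
 [ 1.3 -0.2]
 [ 0.3  0.4]
 [-1.5 -0.1]
 [ 0.6 -0.6]
 [ 0.8 -0.6]]
wrist only [ 0.56815227  0.05551967 -0.20929684  0.93586332] [[-2.7 -0.8]
 [-2.5  1.6]
 [ 1.9  0.2]
 [ 1.4  0.3]
 [-0.8 -0. ]
 [ 1.2 -0.4]
 [ 1.3 -0.2]]
dial [[ 0.54060389 -0.07232836  0.096     ]]
dial [[ 0.54114189 -0.07164337  0.096     ]]
target [0.58082885 0.10314515 0.25      ] lin [0.0805 0.005  0.0015] rot [-0.33  0.02  0.01] t 3.05
```

{"name": "arm_command", "arguments": {"deltas": [{"linear": [0.045,0.005,0.001],"rot": [0,0,0],"gripper": 0},{"linear": [0.085,0.005,0.001],"rot": [0,0,0],"gripper": 0},{"linear": [0.1,0.005,0.0],"rot": [0,0,0],"gripper": 0},{"linear": [0.11,0.005,-0.005],"rot": [0,0,0],"gripper": 0},{"linear": [0.119,0.005,-0.017],"rot": [0,0,0],"gripper": 0},{"linear": [0.124,0.005,-0.022],"rot": [0,0,0],"gripper": 0},{"linear": [0.129,0.005,-0.028],"rot": [0,0,0],"gripper": 0},{"linear": [0.129,0.005,-0.028],"rot": [0,0,0],"gripper": 0}]}}

```text
time_s: 3.85
tcp_pos: [0.552, 0.1107, 0.2019]
tcp_rot: [0.075, 0.703, -0.075, 0.703]
force: [0.3, -0.0, -0.9]
gripper_width: -0.002
```

```bash
python3 - <<'E'
from h import *
st=arm.read_state(); print(st["tcp_pos"],st["force"])
a=optics.capture("wrist"); b=optics.capture("side")
o=np.zeros((400,800,3),np.uint8); o[:,:640]=a; cv2.imwrite("pics/w2.png",o)
cv2.imwrite("pics/s2.png",cv2.resize(b[120:270,200:380],None,fx=4,fy=4))
E
python3 go.py -.0355 0.05 0.189 0
```

```text
[0.55198561 0.11067283 0.20186094] [ 0.31551262 -0.02975575 -0.91124651]
target [0.54316408 0.11112107 0.189     ] lin [ 0.0131 -0.0015 -0.0093] rot [-0.23  0.05 -0.02] t 3.95
```

View pics/s2.png

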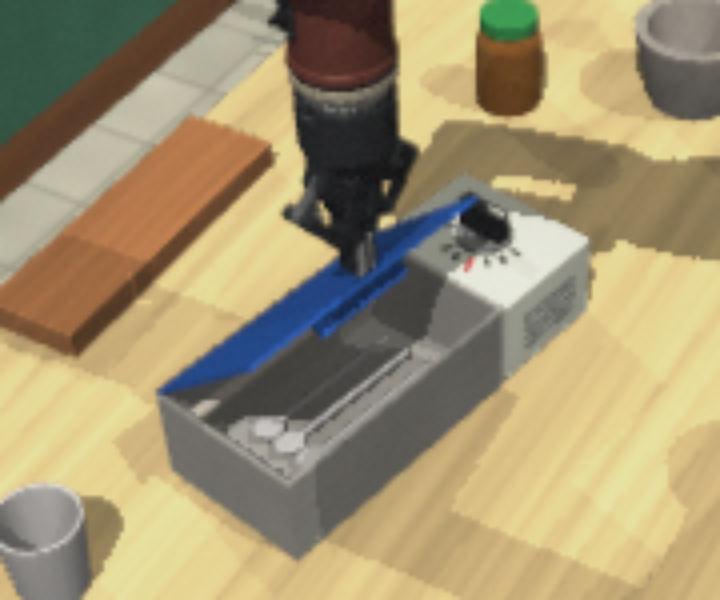

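View pics/w2.png

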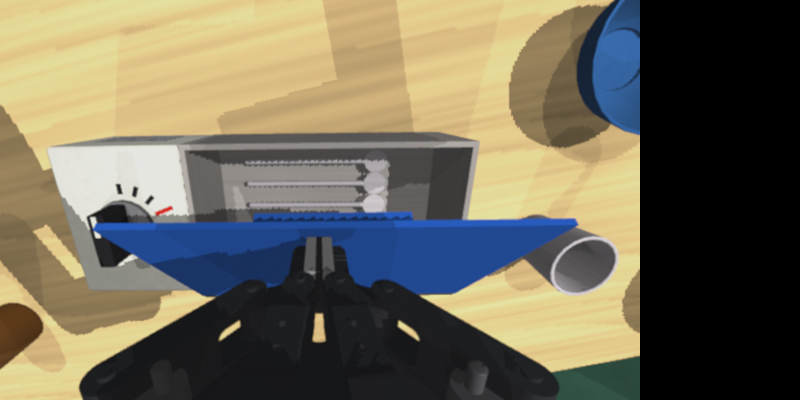

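{"name": "arm_command", "arguments": {"deltas": [{"linear": [0.013,0,-0.008],"rot": [0,0,0],"gripper": 0},{"linear": [0.026,0,-0.016],"rot": [0,0,0],"gripper": 0},{"linear": [0.039,0,-0.022],"rot": [0,0,0],"gripper": 0},{"linear": [0.053,0,-0.027],"rot": [0,0,0],"gripper": 0},{"linear": [0.067,0,-0.031],"rot": [0,0,0],"gripper": 0},{"linear": [0.077,0,-0.033],"rot": [0,0,0],"gripper": 0},{"linear": [0.083,0,-0.034],"rot": [0,0,0],"gripper": 0},{"linear": [0.083,0,-0.034],"rot": [0,0,0],"gripper": 0}]}}

```text
time_s: 4.75
tcp_pos: [0.5183, 0.1176, 0.1171]
tcp_rot: [0.075, 0.704, -0.075, 0.702]
force: [-0.2, -0.4, 0.1]
gripper_width: -0.002
```

```bash
python3 - <<'E'
from h import *
st=arm.read_state(); print(st["tcp_pos"],st["force"])
a=optics.capture("wrist"); b=optics.capture("side")
o=np.zeros((400,800,3),np.uint8); o[:,:640]=a; cv2.imwrite("pics/w3.png",o)
cv2.imwrite("pics/s3.png",cv2.resize(b[120:270,200:380],None,fx=4,fy=4))
E
python3 go.py -.063 0.05 0.105 0
```

```text
[0.51830968 0.1176466  0.11709339] [-0.20145012 -0.4335538   0.11994653]
target [0.51626067 0.11681816 0.105     ] lin [ 0.0134 -0.0015 -0.0028] rot [-0.24  0.    0.  ] t 4.85
```

View pics/s3.png

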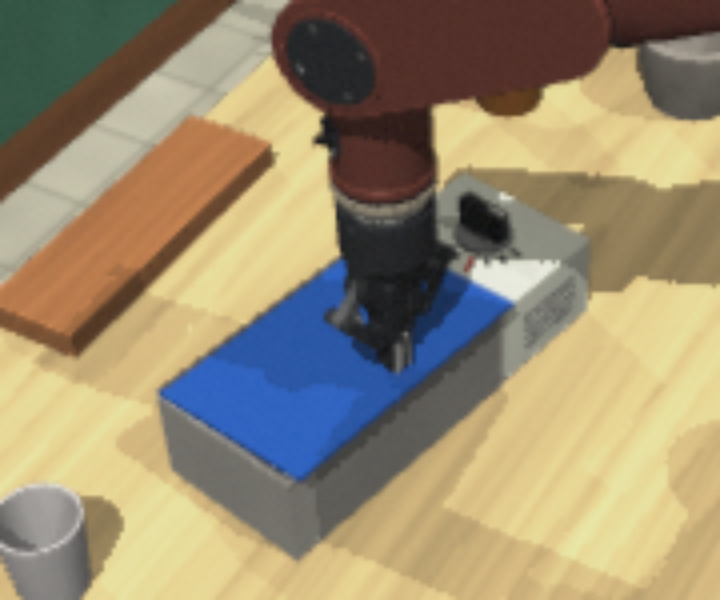

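View pics/w3.png

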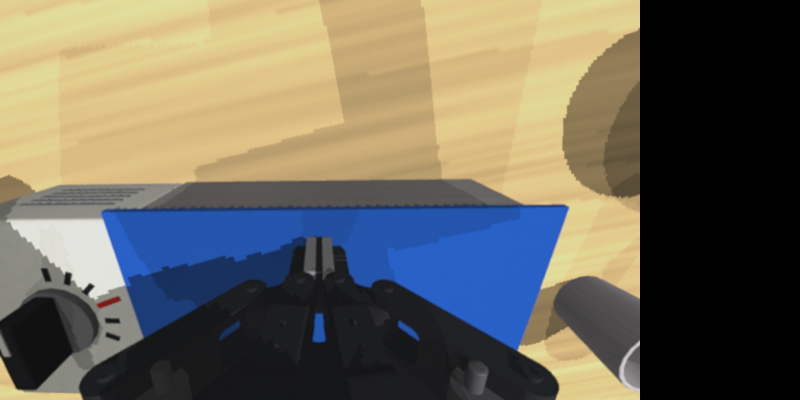

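{"name": "arm_command", "arguments": {"deltas": [{"linear": [0.006,0,0],"rot": [0,0,0],"gripper": 0},{"linear": [0.01,0,0],"rot": [0,0,0],"gripper": 0},{"linear": [0.012,0,0],"rot": [0,0,0],"gripper": 0},{"linear": [0.0125,0,0],"rot": [0,0,0],"gripper": 0}]}}

```text
time_s: 5.25
tcp_pos: [0.519, 0.1177, 0.1055]
tcp_rot: [0.075, 0.703, -0.075, 0.703]
force: [-0.4, 0.5, 0.1]
gripper_width: -0.002
```

{"name": "arm_command", "arguments": {"deltas": [{"linear": [0.001,0,0],"rot": [0,0,0],"gripper": 0},{"linear": [0.002,0,0],"rot": [0,0,0],"gripper": 0},{"linear": [0.002,0,0],"rot": [0,0,0],"gripper": 0}]}}

```text
time_s: 5.55
tcp_pos: [0.519, 0.1177, 0.105]
tcp_rot: [0.075, 0.703, -0.075, 0.703]
force: [-6.0, -1.2, 10.1]
gripper_width: -0.003
```

{"name": "arm_command", "arguments": {"deltas": [{"linear": [0.0005,0,0],"rot": [0,0,0],"gripper": 0},{"linear": [0.0005,0,0],"rot": [0,0,0],"gripper": 0}]}}

```text
time_s: 5.75
tcp_pos: [0.5191, 0.1177, 0.1049]
tcp_rot: [0.075, 0.703, -0.075, 0.703]
force: [-6.7, -0.7, 11.9]
gripper_width: -0.0
```

{"name": "arm_command", "arguments": {"deltas": [{"linear": [-0.03,0,0],"rot": [0,0,0],"gripper": 0},{"linear": [-0.08,0,0],"rot": [0,0,0],"gripper": 0},{"linear": [-0.13,0,0],"rot": [0,0,0],"gripper": 0},{"linear": [-0.14,-0.04,0.01],"rot": [0,0,0],"gripper": 0},{"linear": [-0.14,-0.09,0.04],"rot": [0,0,0],"gripper": 30},{"linear": [-0.14,-0.13,0.05],"rot": [0,0,0],"gripper": 60},{"linear": [-0.14,-0.13,0.05],"rot": [0,0,0],"gripper": 60},{"linear": [-0.14,-0.13,0.05],"rot": [0,0,0],"gripper": 60}]}}

```text
time_s: 6.55
tcp_pos: [0.5403, -0.021, 0.2431]
tcp_rot: [0.076, 0.703, -0.076, 0.703]
force: [0.7, -0.0, 0.1]
gripper_width: 0.601
```

```bash
python3 - <<'E'
from h import *
st=arm.read_state(); print(st["tcp_pos"],st["force"],st["gripper_width"])
a=optics.capture("wrist"); b=optics.capture("side")
cv2.imwrite("pics/w4.png",a)
p=np.load("p.npy")
for nm,P in [("dialtop",[0,-.13,.126]),("FR",[-.075,-.19,.09]),("BR",[.075,-.19,.09]),("edgeR",flap(0,.162,-.068,.004)),("edgeL",flap(0,.162,.188,.004)),("hingeR",flap(0,0,-.068,.004)),("diskfront",[-.026,-.13,.096]),("diskright",[0,-.156,.096]),("bartopfront",[-.024,-.13,.126]),("bartopback",[.024,-.13,.126])]:
    print(nm,proj("wrist",S(p,P),st),proj("side",S(p,P)))
for c in ["wrist","side"]: print([(np.round(d["xy"],1),round(d["conf"],2)) for d in finder.spot_point("dial_bar",c)[:3]])
cv2.imwrite("pics/s4.png",cv2.resize(b[120:270,200:380],None,fx=4,fy=4))
E
python3 go.py 0 -.13 .21 0
```

```text
[ 0.54029297 -0.02096271  0.24305787] [ 0.73096639 -0.03984056  0.12900645] 0.6010260526365786
dialtop [[264.03215213 207.6583385 ]] [[320.77928053 170.89299998]]
FR [[204.71190877 123.46628477]] [[347.89571844 179.11187038]]
BR [[221.76577142 258.78503663]] [[316.08480203 162.14005356]]
edgeR [[329.42792287 109.60535541]] [[328.44978582 197.82116268]]
edgeL [[593.53041357 109.41680534]] [[274.48003909 241.97370044]]
hingeR [[328.72183217 260.05610463]] [[293.51907298 177.67816223]]
diskfront [[267.77856879 173.19433728]] [[326.45770485 180.49531473]]
diskright [[244.32134728 197.84427495]] [[325.58157751 173.78156412]]
bartopfront [[262.29336549 182.88492356]] [[326.01808079 173.73707461]]
bartopback [[265.69172992 231.08257141]] [[315.62157601 168.09299072]]
[(array([269.6, 195.1]), 0.85)]
[(array([319.6, 178.8]), 0.63)]
target [ 0.54060389 -0.07232836  0.21      ] lin [ 0.0331 -0.0525  0.0116] rot [-0.14 -0.02 -0.01] t 6.75
```

View pics/s4.png

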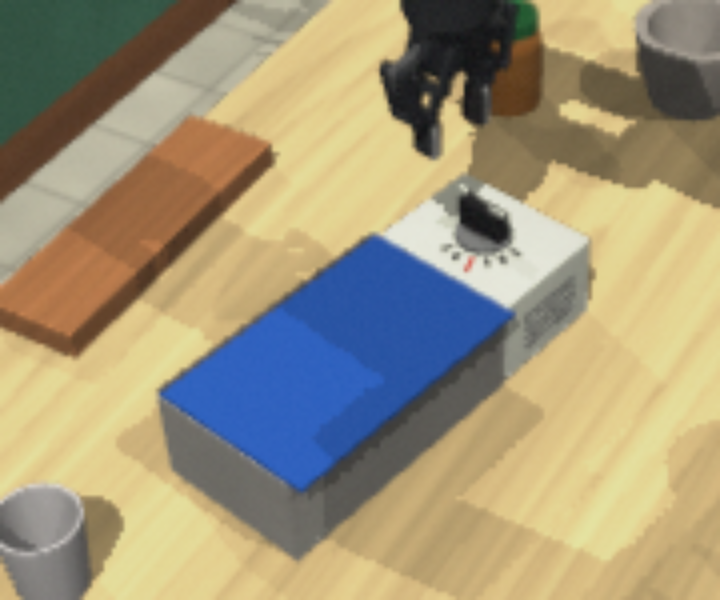

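View pics/w4.png

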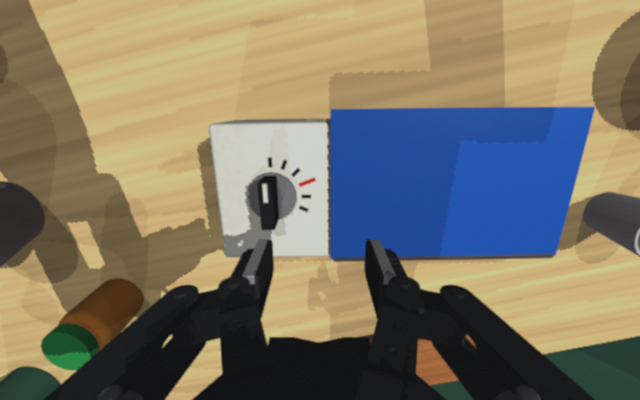

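```bash
python3 - <<'E'
import cv2
a=cv2.imread("pics/w4.png")[110:270,200:340]; cv2.imwrite("pics/w4z.png",cv2.resize(a,None,fx=5,fy=3.75*1,interpolation=2))
E
```

```text
(no output)
```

View pics/w4z.png

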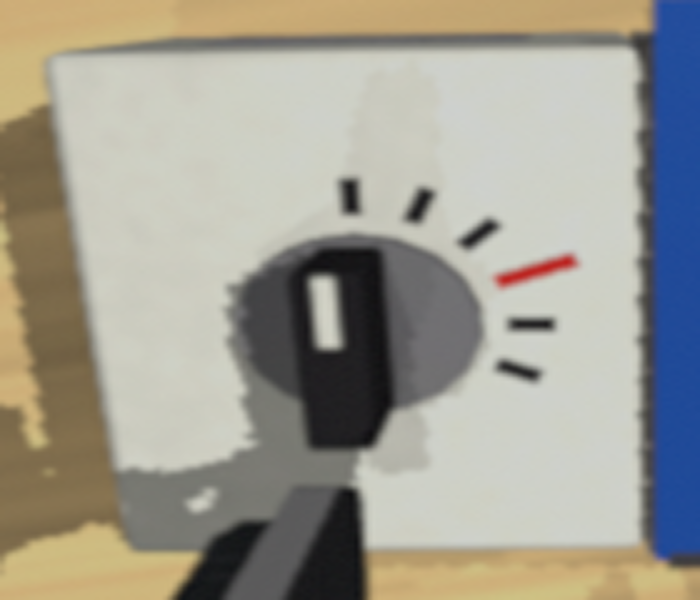

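```bash
python3 go.py -.0015 -.1275 .175 0
```

```text
target [ 0.53965435 -0.06957185  0.175     ] lin [ 0.0681 -0.05    0.0101] rot [-0.14 -0.02 -0.01] t 6.75
```

{"name": "arm_command", "arguments": {"deltas": [{"linear": [0.0,-0.03,0.006],"rot": [0,0,0],"gripper": 60},{"linear": [0.02,-0.05,0.01],"rot": [0,0,0],"gripper": 60},{"linear": [0.05,-0.05,0.01],"rot": [0,0,0],"gripper": 60},{"linear": [0.068,-0.05,0.01],"rot": [0,0,0],"gripper": 60},{"linear": [0.068,-0.05,0.01],"rot": [0,0,0],"gripper": 60},{"linear": [0.068,-0.05,0.01],"rot": [0,0,0],"gripper": 60}]}}

```text
time_s: 7.35
tcp_pos: [0.5398, -0.0699, 0.1756]
tcp_rot: [0.075, 0.703, -0.074, 0.703]
force: [0.8, 0.1, 0.2]
gripper_width: 0.599
```

```bash
python3 - <<'E'
from h import *
st=arm.read_state(); print(st["tcp_pos"],st["force"],st["gripper_width"],st["ft_torque"])
a=optics.capture("wrist"); 
p=np.load("p.npy")
for nm,P in [("bartopfront",[-.0255,-.1275,.126]),("bartopback",[.0225,-.1275,.126]),("disk",[-.0015,-.1275,.096])]:
    print(nm,proj("wrist",S(p,P),st))
print("tool plane point at bar top")
cv2.imwrite("pics/w5.png",cv2.resize(a[100:300,220:420],None,fx=3,fy=3,interpolation=2))
E
python3 go.py -.0015 -.1275 .113 0
```

```text
[ 0.53976719 -0.06990247  0.17556469] [0.76612049 0.06766496 0.23714028] 0.5994895052682232 [0.02450542 0.0498719  0.06109338]
bartopfront [[317.63862698 192.6563776 ]]
bartopback [[317.85944599 256.18672672]]
disk [[317.83138979 210.34363776]]
tool plane point at bar top
target [ 0.53965435 -0.06957185  0.113     ] lin [ 0.0635  0.0005 -0.001 ] rot [-0.16  0.08  0.  ] t 7.4
```

View pics/w5.png

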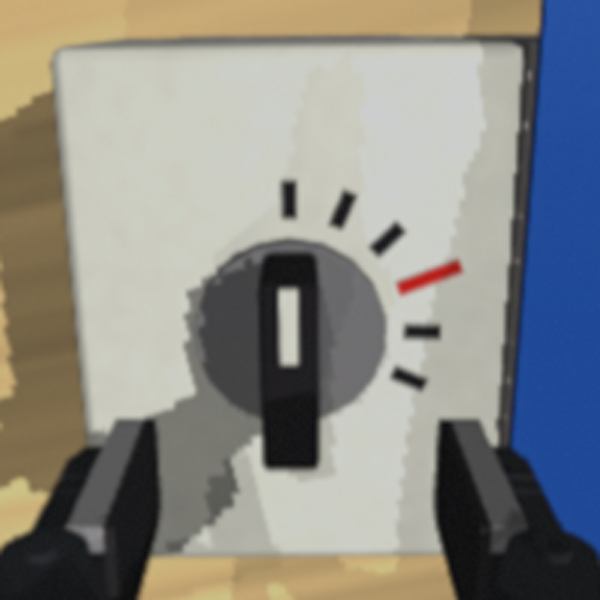

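```bash
python3 - <<'E'
from h import *
st=arm.read_state(); c=optics.get_calibration("wrist")
T=R.from_quat(st["tcp_rot"]).as_matrix()
p=np.load("p.npy")
for P in ([-.0255,-.1275,.126],[.0225,-.1275,.126]):
    t=T.T@(S(p,P)[0]-st["tcp_pos"]); print("tool",t, proj("wrist",S(p,P),st), np.linalg.inv(c["hand_eye"])@np.r_[t,1])
# bar ends observed -> tool
for xy in [(316.3,191),(316.3,255.7)]:
    W=onz("wrist",xy,.126,st); print(xy,T.T@(W-st["tcp_pos"]))
print(R.from_quat(st["tcp_rot"]).as_matrix())
print(st["tcp_pos"])
E
```

```text
tool [ 0.05046384  0.0003955  -0.02495413] [[317.88103807 191.13505066]] [-5.12435442e-04  3.30671108e-03 -1.89384987e-01  1.00000000e+00]
tool [0.05053487 0.00052589 0.02304564] [[318.09567209 254.52853377]] [-3.97419173e-04 -4.23580928e-02 -2.04173917e-01  1.00000000e+00]
(316.3, 191) [ 0.05046374 -0.00066583 -0.02504882]
(316.3, 255.7) [ 0.05053634 -0.0007772   0.0240049 ]
[[ 1.43846269e-03  2.09823769e-01  9.77738164e-01]
 [-3.50099237e-04  9.77739221e-01 -2.09823480e-01]
 [-9.99998904e-01 -4.04821360e-05  1.47990054e-03]]
[ 0.54041805 -0.07020483  0.17650073]
```

```bash
python3 - <<'E'
from bench import optics
import numpy as np
np.set_printoptions(precision=6,suppress=True)
for _ in range(2):
  c=optics.get_calibration("wrist"); print(c["hand_eye"]); print(c["K"][0])
E
```

```text
[[-0.000835  0.306693 -0.951808 -0.130809]
 [ 1.       -0.000048 -0.000892  0.000739]
 [-0.000319 -0.951808 -0.306693 -0.07989 ]
 [ 0.        0.        0.        1.      ]]
[282.066597   0.       318.644246]
[[-0.000835  0.306693 -0.951808 -0.130809]
 [ 1.       -0.000048 -0.000892  0.000739]
 [-0.000319 -0.951808 -0.306693 -0.07989 ]
 [ 0.        0.        0.        1.      ]]
[282.066597   0.       318.644246]
```

{"name": "arm_command", "arguments": {"deltas": [{"linear": [0.02,-0.002,0],"rot": [0,0,0],"gripper": 50},{"linear": [0.04,-0.002,0],"rot": [0,0,0],"gripper": 50},{"linear": [0.055,-0.002,0],"rot": [0,0,0],"gripper": 50},{"linear": [0.062,-0.002,0],"rot": [0,0,0],"gripper": 50},{"linear": [0.062,-0.002,0],"rot": [0,0,0],"gripper": 50}], "grip_force": 20}}

```text
time_s: 7.9
tcp_pos: [0.539, -0.0726, 0.1129]
tcp_rot: [0.075, 0.704, -0.075, 0.703]
force: [0.1, 0.0, -0.2]
gripper_width: 0.498
```

```bash
python3 - <<'E'
from h import *
st=arm.read_state(); print(st["tcp_pos"],st["force"],st["gripper_width"],st["ft_torque"])
a=optics.capture("wrist"); b=optics.capture("side")
cv2.imwrite("pics/w6.png",np.hstack([cv2.resize(a[100:300,220:420],None,fx=2,fy=2,interpolation=2),cv2.resize(b[130:230,270:370],None,fx=4,fy=4)]))
E
```

```text
[ 0.53898245 -0.07256129  0.11286065] [ 1.36216704e-01  1.26080235e-04 -1.55234383e-01] 0.49769834613839675 [ 0.04153737 -0.04680441  0.01358956]
```

View pics/w6.png

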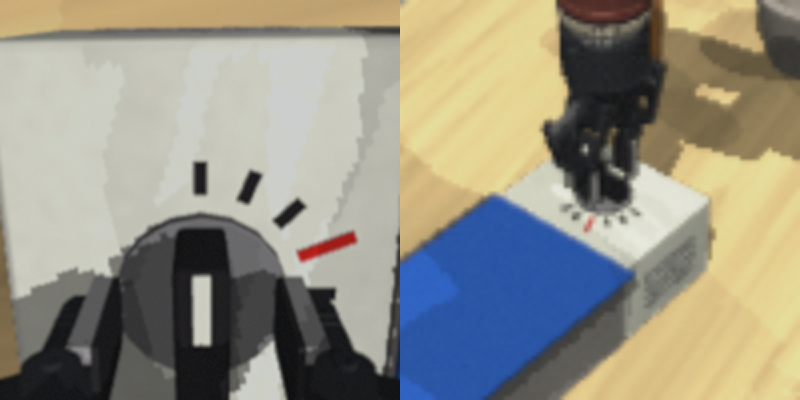

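{"name": "arm_command", "arguments": {"deltas": [{"linear": [0,0,0],"rot": [0,0,0],"gripper": 0},{"linear": [0,0,0],"rot": [0,0,0],"gripper": 0},{"linear": [0,0,0],"rot": [0,0,0],"gripper": 0},{"linear": [0,0,0],"rot": [0,0,0],"gripper": 0},{"linear": [0,0,0],"rot": [0,0,0],"gripper": 0},{"linear": [0,0,0],"rot": [0,0,0],"gripper": 0}], "grip_force": 25}}

```text
time_s: 8.6
tcp_pos: [0.5402, -0.072, 0.1145]
tcp_rot: [0.076, 0.702, -0.075, 0.704]
force: [0.8, 5.8, 2.4]
gripper_width: 0.158
```

```bash
cat > rd.py <<'E'
from h import *
p=np.load("p.npy"); st=arm.read_state()
M=R.from_quat(st["tcp_rot"]).as_matrix()
yaw=np.arctan2(M[1,2],M[0,2])
print("t",st["time_s"],"pos",np.round(st["tcp_pos"],4),"toolyaw",round(yaw,4),"F tool",np.round(M.T@st["force"],2),"tq world",np.round(st["ft_torque"],3),"tau6",round(st["tau"][5],4),"w",round(st["gripper_width"]*85,2),"q",np.round(st["joints"],3))
E
python3 rd.py
```

```text
t 8.6 pos [ 0.5402 -0.072   0.1145] toolyaw -0.2126 F tool [-2.41  5.84 -0.42] tq world [ 0.741 -0.142  0.049] tau6 0.0619 w 13.42 q [-0.278  0.159  1.851  0.002  1.13  -1.637]
```

{"name": "arm_command", "arguments": {"deltas": [{"linear": [0,0.0008,0],"rot": [0,0,0],"gripper": 0},{"linear": [0,0.0008,0],"rot": [0,0,0],"gripper": 0}], "grip_force": 60}}

```text
time_s: 8.8
tcp_pos: [0.5403, -0.0719, 0.1146]
tcp_rot: [0.075, 0.702, -0.075, 0.704]
force: [-0.0, 2.1, 5.9]
gripper_width: 0.15
```

```bash
python3 rd.py; python3 rd.py|cut -c1-10
```

```text
t 8.8 pos [ 0.5403 -0.0719  0.1146] toolyaw -0.2125 F tool [-5.93  2.03 -0.44] tq world [0.348 0.07  0.049] tau6 0.0762 w 12.74 q [-0.277  0.159  1.851  0.     1.13  -1.636]
t 8.8 pos
```

{"name": "arm_command", "arguments": {"deltas": [{"linear": [-0.001,0.0003,0],"rot": [2,0,0],"gripper": 0},{"linear": [-0.001,0.0003,0],"rot": [5.73,0,0],"gripper": 0},{"linear": [-0.001,0.0003,0],"rot": [5.73,0,0],"gripper": 0}]}}

```text
time_s: 9.1
tcp_pos: [0.5402, -0.0718, 0.1146]
tcp_rot: [0.11, 0.698, -0.11, 0.699]
force: [3.7, 1.2, -1.2]
gripper_width: 0.148
```

```bash
python3 rd.py
```

```text
t 9.1 pos [ 0.5402 -0.0718  0.1146] toolyaw -0.3133 F tool [1.2  2.24 3.12] tq world [ 0.215 -0.614  0.082] tau6 0.75 w 12.62 q [-0.277  0.159  1.851  0.     1.13  -1.535]
```

{"name": "arm_command", "arguments": {"deltas": [{"linear": [0,0,0],"rot": [5.73,0,0],"gripper": 0},{"linear": [0,0,0],"rot": [5.73,0,0],"gripper": 0},{"linear": [0,0,0],"rot": [5.73,0,0],"gripper": 0}]}}

```text
time_s: 9.4
tcp_pos: [0.5403, -0.0717, 0.1146]
tcp_rot: [0.144, 0.692, -0.143, 0.693]
force: [4.5, 2.1, -1.1]
gripper_width: 0.151
```

```bash
python3 rd.py
```

```text
t 9.4 pos [ 0.5403 -0.0717  0.1146] toolyaw -0.4092 F tool [1.12 3.68 3.33] tq world [ 0.366 -0.728  0.088] tau6 0.1383 w 12.87 q [-2.770e-01  1.590e-01  1.850e+00  1.000e-03  1.131e+00 -1.439e+00]
```

{"name": "arm_command", "arguments": {"deltas": [{"linear": [0,0,0],"rot": [5.73,0,0],"gripper": 0},{"linear": [0,0,0],"rot": [5.73,0,0],"gripper": 0},{"linear": [0,0,0],"rot": [5.73,0,0],"gripper": 0}]}}

```text
time_s: 9.7
tcp_pos: [0.5403, -0.0715, 0.1146]
tcp_rot: [0.178, 0.684, -0.178, 0.685]
force: [4.6, 2.2, -1.0]
gripper_width: 0.151
```

```bash
python3 rd.py
```

```text
t 9.7 pos [ 0.5403 -0.0715  0.1146] toolyaw -0.5092 F tool [1.03 4.17 2.96] tq world [ 0.417 -0.716  0.013] tau6 0.0833 w 12.85 q [-2.770e-01  1.590e-01  1.851e+00  1.000e-03  1.130e+00 -1.339e+00]
```

{"name": "arm_command", "arguments": {"deltas": [{"linear": [0,0,0],"rot": [5.73,0,0],"gripper": 0},{"linear": [0,0,0],"rot": [5.73,0,0],"gripper": 0},{"linear": [0,0,0],"rot": [5.73,0,0],"gripper": 0}]}}

```text
time_s: 10.0
tcp_pos: [0.5404, -0.0714, 0.1146]
tcp_rot: [0.212, 0.674, -0.212, 0.675]
force: [5.8, 4.1, -2.4]
gripper_width: 0.151
```

```bash
python3 rd.py
```

```text
t 10.0 pos [ 0.5404 -0.0714  0.1146] toolyaw -0.6091 F tool [2.38 6.65 2.43] tq world [ 0.502 -0.8    0.129] tau6 0.1359 w 12.85 q [-2.770e-01  1.590e-01  1.850e+00  1.000e-03  1.130e+00 -1.239e+00]
```

{"name": "arm_command", "arguments": {"deltas": [{"linear": [0,0,0],"rot": [5.73,0,0],"gripper": 0},{"linear": [0,0,0],"rot": [5.73,0,0],"gripper": 0},{"linear": [0,0,0],"rot": [5.73,0,0],"gripper": 0}]}}

```text
time_s: 10.3
tcp_pos: [0.5405, -0.0713, 0.1146]
tcp_rot: [0.246, 0.662, -0.245, 0.664]
force: [5.8, 3.8, -1.2]
gripper_width: 0.149
```

```bash
python3 rd.py
```

```text
t 10.3 pos [ 0.5405 -0.0713  0.1146] toolyaw -0.709 F tool [1.2  6.62 1.92] tq world [ 0.566 -0.87   0.138] tau6 0.1809 w 12.69 q [-2.770e-01  1.590e-01  1.850e+00  1.000e-03  1.130e+00 -1.139e+00]
```

{"name": "arm_command", "arguments": {"deltas": [{"linear": [0,0,0],"rot": [5.73,0,0],"gripper": 0},{"linear": [0,0,0],"rot": [5.73,0,0],"gripper": 0},{"linear": [0,0,0],"rot": [5.73,0,0],"gripper": 0}]}}

```text
time_s: 10.6
tcp_pos: [0.5406, -0.0712, 0.1146]
tcp_rot: [0.279, 0.649, -0.278, 0.651]
force: [6.0, 4.5, -1.3]
gripper_width: 0.151
```

```bash
python3 rd.py
```

```text
t 10.6 pos [ 0.5406 -0.0712  0.1146] toolyaw -0.8091 F tool [1.36 7.44 0.86] tq world [ 0.647 -0.981  0.104] tau6 0.1368 w 12.82 q [-0.276  0.159  1.85   0.002  1.13  -1.039]
```

{"name": "arm_command", "arguments": {"deltas": [{"linear": [0,0,0],"rot": [5.73,0,0],"gripper": 0},{"linear": [0,0,0],"rot": [5.73,0,0],"gripper": 0},{"linear": [0,0,0],"rot": [5.73,0,0],"gripper": 0}]}}

```text
time_s: 10.9
tcp_pos: [0.5407, -0.0711, 0.1146]
tcp_rot: [0.311, 0.635, -0.31, 0.636]
force: [6.1, 4.8, -1.9]
gripper_width: 0.151
```

```bash
python3 rd.py
```

```text
t 10.9 pos [ 0.5407 -0.0711  0.1146] toolyaw -0.9092 F tool [ 1.95  7.71 -0.03] tq world [ 0.691 -0.976 -0.004] tau6 0.1 w 12.8 q [-0.276  0.159  1.85   0.002  1.13  -0.939]
```

{"name": "arm_command", "arguments": {"deltas": [{"linear": [0,0,0],"rot": [5.73,0,0],"gripper": 0},{"linear": [0,0,0],"rot": [5.73,0,0],"gripper": 0},{"linear": [0,0,0],"rot": [5.73,0,0],"gripper": 0}]}}

```text
time_s: 11.2
tcp_pos: [0.5408, -0.071, 0.1146]
tcp_rot: [0.343, 0.618, -0.341, 0.62]
force: [6.9, 4.9, -2.4]
gripper_width: 0.145
```

```bash
python3 rd.py
```

```text
t 11.2 pos [ 0.5408 -0.071   0.1146] toolyaw -1.009 F tool [ 2.45  8.47 -0.44] tq world [ 0.787 -1.072  0.1  ] tau6 0.1522 w 12.31 q [-0.276  0.159  1.85   0.002  1.13  -0.839]
```

{"name": "arm_command", "arguments": {"deltas": [{"linear": [0,0.0008,0],"rot": [5.73,0,0],"gripper": 0},{"linear": [0,0.0008,0],"rot": [5.73,0,0],"gripper": 0},{"linear": [0,0.0008,0],"rot": [5.73,0,0],"gripper": 0}]}}

```text
time_s: 11.5
tcp_pos: [0.541, -0.0709, 0.1146]
tcp_rot: [0.373, 0.601, -0.372, 0.602]
force: [5.2, 4.4, -0.9]
gripper_width: 0.15
```

```bash
python3 rd.py
```

```text
t 11.5 pos [ 0.541  -0.0709  0.1146] toolyaw -1.1089 F tool [ 0.87  6.66 -1.62] tq world [ 0.562 -0.675  0.148] tau6 0.1925 w 12.74 q [-2.750e-01  1.600e-01  1.849e+00  1.000e-03  1.131e+00 -7.380e-01]
```

{"name": "arm_command", "arguments": {"deltas": [{"linear": [0,0,0],"rot": [5.73,0,0],"gripper": 0},{"linear": [0,0,0],"rot": [5.73,0,0],"gripper": 0},{"linear": [0,0,0],"rot": [5.73,0,0],"gripper": 0}]}}

```text
time_s: 11.8
tcp_pos: [0.5411, -0.0708, 0.1146]
tcp_rot: [0.403, 0.581, -0.401, 0.582]
force: [4.9, 3.7, -1.4]
gripper_width: 0.147
```

```bash
python3 rd.py
```

```text
t 11.8 pos [ 0.5411 -0.0708  0.1146] toolyaw -1.2091 F tool [ 1.46  5.87 -1.71] tq world [ 0.626 -0.722  0.042] tau6 0.1475 w 12.48 q [-2.750e-01  1.600e-01  1.849e+00  1.000e-03  1.131e+00 -6.380e-01]
```

{"name": "arm_command", "arguments": {"deltas": [{"linear": [0,0,0],"rot": [5.73,0,0],"gripper": 0},{"linear": [0,0,0],"rot": [5.73,0,0],"gripper": 0},{"linear": [0,0,0],"rot": [5.73,0,0],"gripper": 0}]}}

```text
time_s: 12.1
tcp_pos: [0.5412, -0.0708, 0.1147]
tcp_rot: [0.431, 0.56, -0.43, 0.561]
force: [5.7, 4.0, -1.2]
gripper_width: 0.15
```

```bash
python3 rd.py
```

```text
t 12.1 pos [ 0.5412 -0.0708  0.1147] toolyaw -1.3092 F tool [ 1.18  6.57 -2.35] tq world [ 0.667 -0.815  0.033] tau6 0.1102 w 12.76 q [-0.275  0.16   1.849  0.002  1.13  -0.538]
```

{"name": "arm_command", "arguments": {"deltas": [{"linear": [0,0,0],"rot": [4,0,0],"gripper": 0},{"linear": [0,0,0],"rot": [5.3,0,0],"gripper": 0},{"linear": [0,0,0],"rot": [5.3,0,0],"gripper": 0}]}}

```text
time_s: 12.4
tcp_pos: [0.5413, -0.0707, 0.1146]
tcp_rot: [0.457, 0.54, -0.455, 0.541]
force: [5.7, 4.5, -2.2]
gripper_width: 0.15
```

```bash
python3 rd.py; python3 - <<'E'
from h import *
a=optics.capture("wrist"); b=optics.capture("side")
cv2.imwrite("pics/w7.png",np.hstack([cv2.resize(a[100:300,220:420],None,fx=2,fy=2,interpolation=2),cv2.resize(b[130:260,230:360],(400,400))]))
E
```

```text
t 12.4 pos [ 0.5413 -0.0707  0.1146] toolyaw -1.4021 F tool [ 2.25  6.39 -3.44] tq world [ 0.72  -0.95   0.056] tau6 0.3267 w 12.77 q [-0.275  0.16   1.849  0.002  1.13  -0.445]
```

View pics/w7.png

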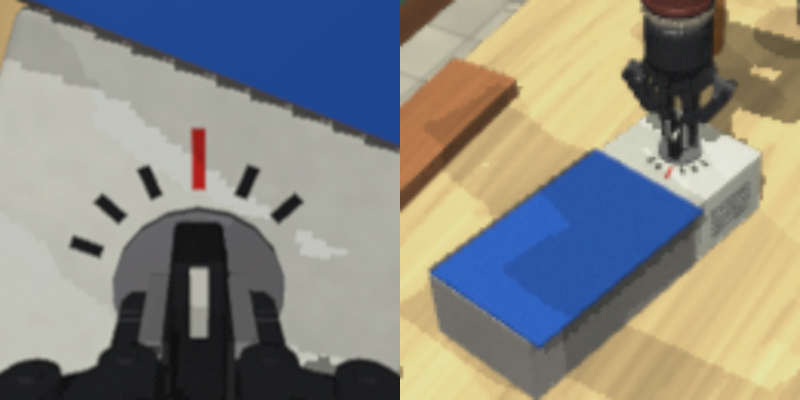

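{"name": "arm_command", "arguments": {"deltas": [{"linear": [0,0.0005,0],"rot": [0.4,0,0],"gripper": 0},{"linear": [0,0.0005,0],"rot": [0.4,0,0],"gripper": 0},{"linear": [0,0.0005,0],"rot": [0.4,0,0],"gripper": 0},{"linear": [0,0.0005,0],"rot": [0.4,0,0],"gripper": 0},{"linear": [0,0.0005,0],"rot": [0.4,0,0],"gripper": 0},{"linear": [0,0.0005,0],"rot": [0.4,0,0],"gripper": 0}]}}

```text
time_s: 13.1
tcp_pos: [0.5414, -0.0707, 0.1146]
tcp_rot: [0.458, 0.539, -0.457, 0.539]
force: [4.1, 4.6, -0.1]
gripper_width: 0.147
```

```bash
python3 rd.py; python3 - <<'E'
from h import *
b=optics.capture("side"); a=optics.capture("wrist"); c=optics.capture("top")
cv2.imwrite("pics/w8.png",np.hstack([cv2.resize(a[100:300,220:420],None,fx=2,fy=2,interpolation=2),cv2.resize(b[130:260,230:360],(400,400))]))
cv2.imwrite("pics/t8.png",c)
E
python3 rd.py
```

```text
t 13.1 pos [ 0.5414 -0.0707  0.1146] toolyaw -1.4084 F tool [ 0.09  4.78 -3.9 ] tq world [ 0.602 -0.662  0.11 ] tau6 0.0956 w 12.53 q [-2.750e-01  1.610e-01  1.848e+00  1.000e-03  1.131e+00 -4.380e-01]
t 13.25 pos [ 0.5414 -0.0707  0.1146] toolyaw -1.4084 F tool [ 0.7   6.09 -3.85] tq world [ 0.634 -0.66   0.079] tau6 0.0957 w 12.77 q [-2.750e-01  1.610e-01  1.848e+00  1.000e-03  1.131e+00 -4.380e-01]
```

View pics/w8.png

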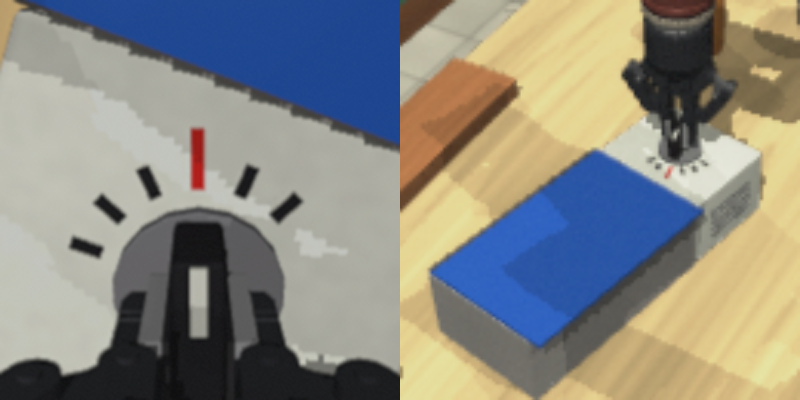

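View pics/t8.png

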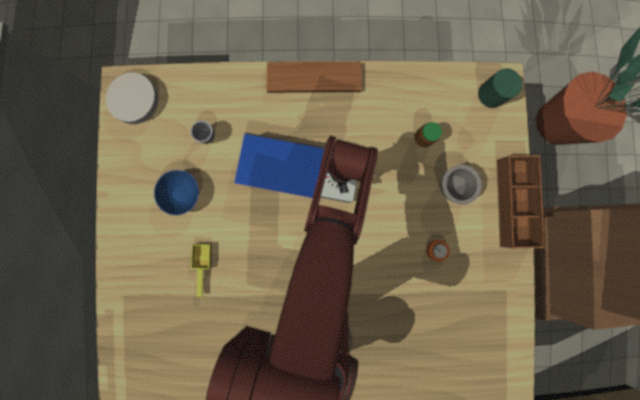

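```bash
python3 -c "
from bench import arm
print(arm.job_done())"
```

```text
the job is handed in; nothing more can be done
None
```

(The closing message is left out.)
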